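# Lock the keyed shaft with the matching crank

### The job

Of the three welded cranks, pick the one whose keyway fits the key of the indexing table's shaft while its forked arm reaches the index post, and fit it: key in keyway, fork around the post, hub flat on the shaft's shoulder, fully home, then let go. The shaft can be turned a little by the crank to bring the fork over the post. Leave the other two cranks and the rest of the things on the bench where they lie.

Things in the scene. Friction and masses are not known exactly. Their poses are not given: they have to be found in the camera images.
- seat (a point): Centre of the upright shaft's shoulder (60 mm wide) on top: a crank that is fully home sits here. z up; +x is the middle direction of the key. The shaft turns stiffly (about 0.12 N m) between stops 18 degrees either side of that and stands anywhere between; its angle is not reported: feel for the key by setting the crank on it and turning, or see it.
- base: Fixed grey round indexing table, 240 mm across, 30 mm high, that carries the shaft; its top is 10 mm below the seat point. Origin: centre of its underside. Axes as the seat's.
- shaft_tip (a point): Centre of the shaft's top, 68 mm above the seat. The shaft is 36 mm round for 60 mm, then tapers to 24 mm over the last 8 mm. Its key: 12 mm wide, 5 mm proud (to 23 mm from the axis), from the shoulder up to 46 mm above the seat, with a flat top; above that the shaft is plain round.
- post_top (a point): Top centre of the fixed index post, an upright 14 mm pin 95 mm from the shaft's axis, its top 24 mm above the level of the seat. It stands in one of three places: 120, 180 or 240 degrees anticlockwise (from above) from the seat's +x; flat plugs 5 mm high and 26 mm wide fill the other two.
- crank_a_boss (a point): Loose welded steel crank, 0.6 to 0.9 kg: an upright hexagonal hub, 56 mm across flats, 55 mm high, bored through, with a flat forked arm at its foot. Point on the bore axis 34 mm above the underside, half-way up the bare hexagon over the arm. z up, +x along the arm. Flats face along the arm and every 60 degrees from it.
- crank_a_foot (a point): The same crank: bore axis at the underside; meets the seat point when fully home. Same axes. The bore is 38.4 mm with one keyway, 14.5 mm wide, to 24.7 mm from the axis, right through. On this crank the keyway lies 120 degrees clockwise from the arm seen from above (direction -120 degrees from its +x).
- crank_a_fork (a point): The same crank: middle of the slot of its fork, level with the underside, 95 mm from the bore axis. The arm is 38 mm wide, 12 mm thick, its underside level with the hub's, and ends 115 mm from the axis; the slot is 20 mm wide, open at the end, from 80 mm outwards.
- crank_a: The same crank as a body; origin and axes as its foot point.
- crank_b_boss (a point): Loose welded steel crank, 0.6 to 0.9 kg: an upright hexagonal hub, 56 mm across flats, 55 mm high, bored through, with a flat forked arm at its foot. Point on the bore axis 34 mm above the underside, half-way up the bare hexagon over the arm. z up, +x along the arm. Flats face along the arm and every 60 degrees from it.
- crank_b_foot (a point): The same crank: bore axis at the underside; meets the seat point when fully home. Same axes. The bore is 38.4 mm with one keyway, 14.5 mm wide, to 24.7 mm from the axis, right through. On this crank the keyway lies straight opposite the arm (180 degrees).
- crank_b_fork (a point): The same crank: middle of the slot of its fork, level with the underside, 95 mm from the bore axis. The arm is 38 mm wide, 12 mm thick, its underside level with the hub's, and ends 115 mm from the axis; the slot is 20 mm wide, open at the end, from 80 mm outwards.
- crank_b: The same crank as a body; origin and axes as its foot point.
- crank_c_boss (a point): Loose welded steel crank, 0.6 to 0.9 kg: an upright hexagonal hub, 56 mm across flats, 55 mm high, bored through, with a flat forked arm at its foot. Point on the bore axis 34 mm above the underside, half-way up the bare hexagon over the arm. z up, +x along the arm. Flats face along the arm and every 60 degrees from it.
- crank_c_foot (a point): The same crank: bore axis at the underside; meets the seat point when fully home. Same axes. The bore is 38.4 mm with one keyway, 14.5 mm wide, to 24.7 mm from the axis, right through. On this crank the keyway lies 120 degrees anticlockwise from the arm seen from above (direction +120 degrees from its +x).
- crank_c_fork (a point): The same crank: middle of the slot of its fork, level with the underside, 95 mm from the bore axis. The arm is 38 mm wide, 12 mm thick, its underside level with the hub's, and ends 115 mm from the axis; the slot is 20 mm wide, open at the end, from 80 mm outwards.
- crank_c: The same crank as a body; origin and axes as its foot point.
- coupon_mid (a point): Bystander: upright offcut of dark steel pipe, 76 mm across, 75 mm high; its centre.
- brush: Bystander: brush with a wooden handle, lying on the bench.
- hammer: Bystander: hammer lying on the bench.
Not all that is in view belongs to the job. Leave any red or turquoise look-alike of the crank_a alone. What is shaped like the crank_b but turquoise is not meant.

How it is judged:
At the end, for the whole second after the job is handed in: The crank that suits the post's place is at rest, upright within 2 degrees, its bore within 3 mm of the shaft's axis, its underside within 3 mm of the shoulder, and the middle of its fork slot within 7 mm of the post's axis (((horizontal distance between crank_a_foot and seat below 0.003 m and z of crank_a_foot in the frame of seat below 0.003 m and horizontal distance between crank_a_fork and post_top below 0.007 m and angle between crank_a_foot's own z axis and vertical below 0.035 rad and linear speed of crank_a below 0.01 m/s and y of post_top in the frame of seat above 0.05 m) or (horizontal distance between crank_b_foot and seat below 0.003 m and z of crank_b_foot in the frame of seat below 0.003 m and horizontal distance between crank_b_fork and post_top below 0.007 m and angle between crank_b_foot's own z axis and vertical below 0.035 rad and linear speed of crank_b below 0.01 m/s and (not (y of post_top in the frame of seat above 0.05 m) and not (y of post_top in the frame of seat below -0.05 m))) or (horizontal distance between crank_c_foot and seat below 0.003 m and z of crank_c_foot in the frame of seat below 0.003 m and horizontal distance between crank_c_fork and post_top below 0.007 m and angle between crank_c_foot's own z axis and vertical below 0.035 rad and linear speed of crank_c below 0.01 m/s and y of post_top in the frame of seat below -0.05 m))); the robot touches nothing.
It fails at once if a crank that does not suit the post's place is moved by more than 30 mm ((distance of crank_a_foot from where it was at the start of the episode above 0.03 m and not (y of post_top in the frame of seat above 0.05 m)) or (distance of crank_b_foot from where it was at the start of the episode above 0.03 m and not (not (y of post_top in the frame of seat above 0.05 m) and not (y of post_top in the frame of seat below -0.05 m))) or (distance of crank_c_foot from where it was at the start of the episode above 0.03 m and not (y of post_top in the frame of seat below -0.05 m))).
It fails at once if the pipe offcut, brush or hammer is moved by more than 30 mm (distance of any of coupon_mid, brush, hammer from where it was at the start of the episode above 0.03 m).
It also fails if it takes over 61 s, if anything falls off the work surface, if the arm or the gripper's body presses on something with over 40 N, if the wrist force passes 120 N, or if a joint passes its speed limit or range.

### The arm

A 6-joint arm with a two-finger parallel gripper is mounted at the origin on the work surface. World frame = base frame: x ahead of the robot, y to its left, z up, the work surface at z = 0. Lengths are in m, angles in rad, forces in N, time in s.
With the tool pointing down it reaches from about 0.375 to 0.975 m from the base axis. Payload 3.8 kg.
Tool frame: the origin (TCP) lies on the centre line of the jaws, within the pads' length; the fingertips stand 14 mm ahead of it and the grasp point (between the pads) lies 5 mm behind it; x points along the fingers, y is the direction in which the jaws open and shut, and the axes are right-handed (so a half turn about x gives the same grasp; the last joint's range is limited). The gripper opens to 85 mm and grips with 20 to 120 N. Pads are 22 mm wide; open, the fingers measure 114 mm over their backs; the gripper's body (76 mm by 85 mm) begins 54 mm behind the grasp point. The pads swing forward as they close: fully open they stand 13 mm farther back than shut.
Start: joints at [-1.214, 0.264, 1.604, -0, 1.274, -0.037], TCP at [0.259, -0.623, 0.245] pointing down, gripper open.
Joint ranges: [-2.63, 2.63], [-0.94, 2.18], [0.31, 2.57], [-1.31, 4.45], [0, 2.66], [-2.55, 2.55]. Speed limits (rad/s): [2.57, 2.57, 3.14, 3.14, 3.14, 3.14].

### API

Orientations are given as a rotation vector (axis times angle).
In Python, from workcell import bot gives the robot as it stands.
- The arm moves only by the shell command python3 -m creep 'ROWS' [FORCE]. ROWS is JSON, a list of rows, each an object with "grip": the finger opening in cm, from 0 to 8.54; "dp": the shift along the tool's x, y, z in cm, a list of three; "rotation": the turn, a rotation vector about the tool's x, y, z in rad, a list of three. A call has 1 to 5 rows; each row is the pose to reach, as a shift and turn from the pose commanded when the call began, along the tool's axes at that moment; what a row does not reach only later rows make up. A row lasts 1/12 s, in which the tool goes at most 41.7 mm and 7.16 degrees, less where a joint would pass 70% of its speed; a pose out of reach is approached as far as the arm can. A call with a gripper value outside its range is refused whole. The fingers move at their own pace and stop on an object; FORCE is the grip in N (left out, the last holds). Time passes only in rows, so rows that repeat a pose let the fingers close. It gives the time, the measured TCP pose, the force and the opening at its end, in the units of the state.
- bot.read_state(): the state, without advancing time (a new reading comes with each control period).
- bot.read_camera(name): name is "side" or "top" or "wrist"; returns (picture, depth): 420x560x3 uint8, red, green, blue; 420x560 float32, m along the optical axis (not along the pixel's ray), 0 where there is no reading.
- bot.get_calibration(name): a dict with "fx", "fy", "cx", "cy" (pixels), "rvec" (rotation vector, rad) and "tvec" (3), from world to camera coordinates, as OpenCV has them. Camera axes: x right, y down, z forward; pixel columns grow to the right and rows downward; lengths in m; the calibration is good to about 2 mm. A picture is of the moment at which its call begins: read the wrist's pose just before it. get_calibration takes no time and is no camera call; for the wrist camera it gives the pose at the moment of the call.
- bot.finish_job(): hands the job in, once; it reports no verdict.
The state is a dict: "time": time; "q": joint angles; "joint_vel": joint speeds; "joint_torque": joint torques, N m; "tool_pos": TCP position; "tcp_rot": TCP orientation; "wrist_force": force on the tool from outside, world axes, zero at the start; "torque": the same for the moment, N m; "width": opening from 0.0 (shut) to 1.0 (fully open).
Only numpy, scipy, OpenCV 4.12 (cv2) and the standard library are available. Lean on these libraries where they do the work, as an engineer would, in place of code of your own. Each camera call takes 0.05 s, during which the arm holds its last target.

## Working session

There is one attempt and no reset: what is moved stays moved. The work goes in short steps, Python scripts to look and compute and a shell command to move; the robot and the scene stay as the last step left them, time stands still between calls to the robot, and variables do not carry over. Pictures are saved under pics/ and viewed, and the job is handed in when it is done.

```bash
ls; mkdir -p pics; python3 - <<'E'
from workcell import bot
import cv2,numpy as np,pickle
s=bot.read_state();print({k:np.round(v,3) for k,v in s.items()})
d={}
for n in ["side","top","wrist"]:
    cal=bot.get_calibration(n);p,z=bot.read_camera(n);d[n]=(cal,p,z);cv2.imwrite(f"pics/{n}0.png",p[:,:,::-1]);print(n,cal)
pickle.dump(d,open("v0.pkl","wb"))
E
```

```text
pics
{'time': np.float64(0.0), 'q': array([-1.214,  0.265,  1.605,  0.   ,  1.274, -0.037]), 'joint_vel': array([-0.001,  0.   ,  0.   , -0.   ,  0.001,  0.001]), 'joint_torque': array([ 1.0000e-03, -5.1511e+01, -3.6731e+01, -0.0000e+00,  1.3000e-02,
        0.0000e+00]), 'tool_pos': array([ 0.259, -0.623,  0.244]), 'tcp_rot': array([ 2.006,  0.402, -2.007]), 'wrist_force': array([-0.083, -0.051,  0.598]), 'torque': array([-0.005, -0.016, -0.032]), 'width': np.float64(0.999)}
side {'fx': 407.83421671233634, 'fy': 407.83421671233634, 'cx': 271.18543815601646, 'cy': 206.72644286432762, 'rvec': array([ 2.32479009, -0.24474959,  0.10220145]), 'tvec': array([-0.55196099,  0.23756991,  0.91241187])}
top {'fx': 435.23806502069397, 'fy': 435.23806502069397, 'cx': 279.475077039244, 'cy': 219.479958128429, 'rvec': array([ 2.10641271, -2.13242035,  0.1709373 ]), 'tvec': array([0.12865947, 0.58554176, 1.19687016])}
wrist {'fx': 294.6802632412114, 'fy': 294.6802632412114, 'cx': 280.1107712658822, 'cy': 208.07992558032308, 'rvec': array([-2.41091156,  1.60920233,  0.23134802]), 'tvec': array([-0.67439886, -0.03613615,  0.37885679])}
```

View pics/top0.png

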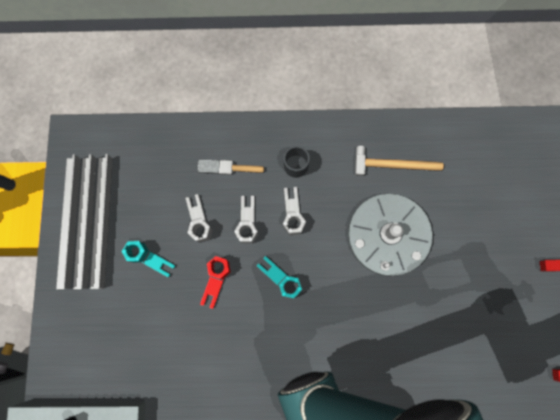

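View pics/side0.png

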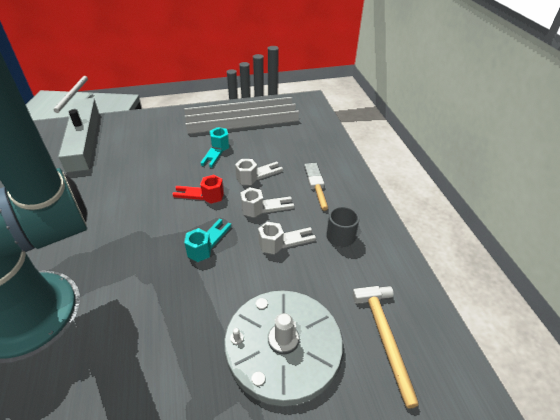

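View pics/wrist0.png

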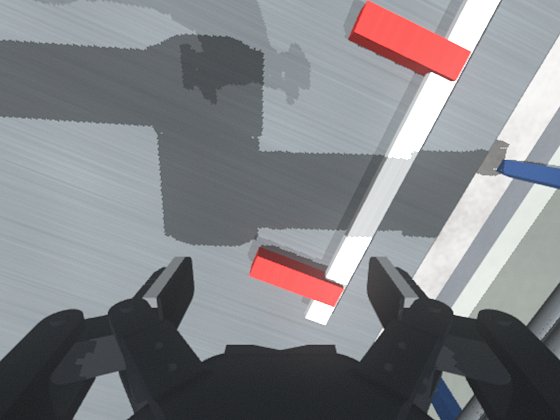

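```bash
cat > h.py <<'E'
import numpy as np,cv2
from scipy.spatial.transform import Rotation as R
def cam(c):
    Rm=R.from_rotvec(c['rvec']).as_matrix();return Rm,np.array(c['tvec'])
def ray(c,uv,z):
    Rm,t=cam(c);o=-Rm.T@t
    uv=np.atleast_2d(uv).astype(float)
    d=np.stack([(uv[:,0]-c['cx'])/c['fx'],(uv[:,1]-c['cy'])/c['fy'],np.ones(len(uv))],1)@Rm
    return o+d*((z-o[2])/d[:,2])[:,None]
def proj(c,P):
    Rm,t=cam(c);p=np.atleast_2d(P)@Rm.T+t
    return np.stack([p[:,0]/p[:,2]*c['fx']+c['cx'],p[:,1]/p[:,2]*c['fy']+c['cy']],1)
E
python3 - <<'E'
import pickle,cv2,numpy as np
from h import *
d=pickle.load(open("v0.pkl","rb"))
c,p,z=d["top"]
a=cv2.resize(p[180:250,180:310],None,fx=6,fy=6,interpolation=cv2.INTER_CUBIC)
cv2.imwrite("pics/t1.png",a[:,:,::-1])
a=cv2.resize(p[190:280,340:440],None,fx=6,fy=6,interpolation=cv2.INTER_CUBIC)
cv2.imwrite("pics/t2.png",a[:,:,::-1])
c2,p2,_=d["side"]
a=cv2.resize(p2[150:260,220:330],None,fx=5,fy=5,interpolation=cv2.INTER_CUBIC)
cv2.imwrite("pics/s1.png",a[:,:,::-1])
print("plugs/post top",ray(c,[(361,243),(416,256)],.035),ray(c,[(387,266)],.064),ray(c,[(397,230)],.108))
print("cranks",ray(c,[(199,230),(246,232),(293,224)],.055),ray(c,[(194,196),(248,197),(291,188)],.012))
E
```

```text
plugs/post top [[ 0.51838418 -0.1121876   0.035     ]
 [ 0.47900209 -0.26710853  0.035     ]] [[ 0.44949961 -0.17652575  0.064     ]] [[ 0.54368862 -0.198931    0.108     ]]
cranks [[0.55942571 0.35261893 0.055     ]
 [0.55180901 0.21757385 0.055     ]
 [0.57315757 0.08285075 0.055     ]] [[0.67011137 0.37889166 0.012     ]
 [0.66456996 0.21599792 0.012     ]
 [0.6904018  0.08649021 0.012     ]]
```

View pics/t1.png

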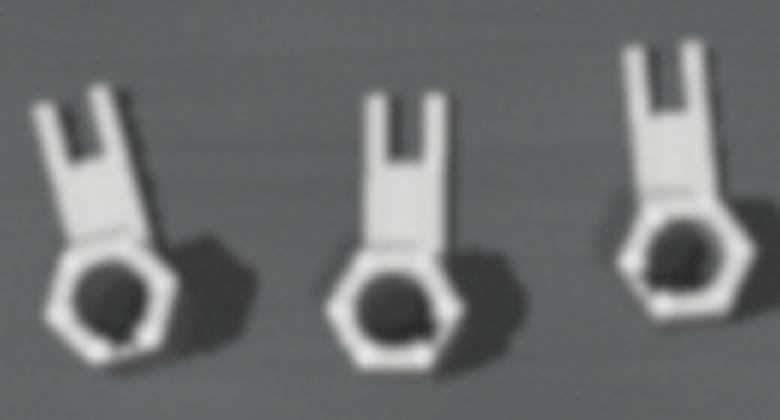

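View pics/t2.png

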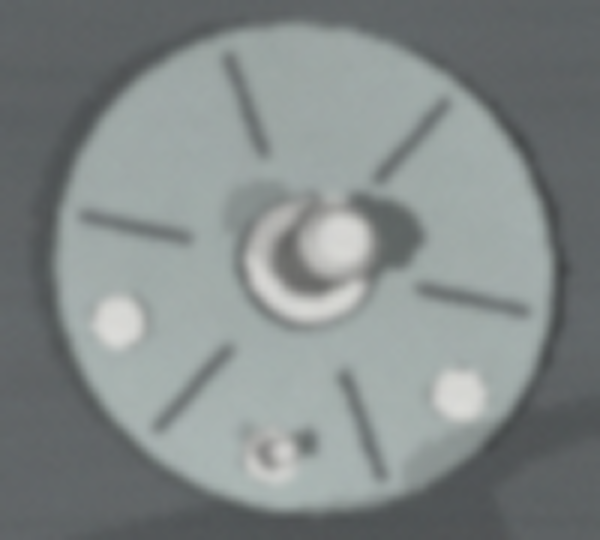

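View pics/s1.png

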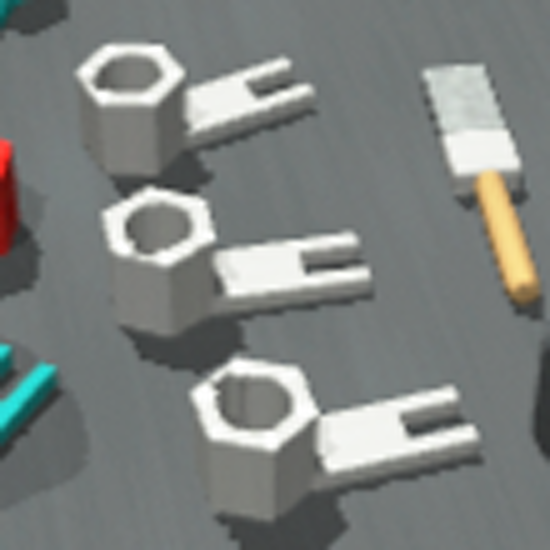

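```bash
python3 - <<'E'
import pickle,cv2,numpy as np
from h import *
from workcell import bot
d=pickle.load(open("v0.pkl","rb"))
c,p,z=d["wrist"]; Rm,t=cam(c); o=-Rm.T@t
s=bot.read_state(); T=R.from_rotvec(s['tcp_rot']).as_matrix()
print("cam in tool",T.T@(o-s['tool_pos'])," axes in tool (cols camx,y,z)\n",np.round(T.T@Rm.T,3)); print("T\n",np.round(T,3))
c,p,z=d["top"]
hsv=cv2.cvtColor(p,cv2.COLOR_RGB2HSV)
sub=(p[:,:,1].astype(int)>110).astype(np.uint8)
m=np.zeros_like(sub);m[185:285,340:442]=sub[185:285,340:442]
m=cv2.morphologyEx(m,cv2.MORPH_CLOSE,np.ones((9,9)))
cs,_=cv2.findContours(m,0,1);k=max(cs,key=cv2.contourArea)
hull=cv2.convexHull(k)[:,0]
P=ray(c,hull,.03)[:,:2]
A=np.c_[2*P,np.ones(len(P))];x=np.linalg.lstsq(A,(P**2).sum(1),rcond=None)[0];r=np.sqrt(x[2]+x[0]**2+x[1]**2)
print("disc",x[:2],r,np.abs(np.hypot(*(P-x[:2]).T)-r).max())
u=lambda x,y:((x+.5)/6-.5+340,(y+.5)/6-.5+190)
p1=ray(c,[u(118,322)],.035)[0];p2=ray(c,[u(460,395)],.035)[0];po=ray(c,[u(276,452)],.064)[0];po2=ray(c,[u(285,453)],.064)[0];tip=ray(c,[u(340,242)],.108)[0]
for n,q in zip(["p1","p2","post","post2","tip"],[p1,p2,po,po2,tip]):
    v=q[:2]-x[:2];print(n,q,np.hypot(*v)*1e3,np.degrees(np.arctan2(v[1],v[0])))
# crank fits by top hexagon: bright mask in box
c2,ps,zs=d["side"]
for cc,n in((c,"top"),(c2,"side")):
    Rr,t=cam(cc);print(n,"cam at",-Rr.T@t)
E
```

```text
cam in tool [-0.12837114  0.00046874 -0.07070347]  axes in tool (cols camx,y,z)
 [[ 0.    -0.279  0.96 ]
 [ 1.    -0.    -0.   ]
 [ 0.     0.96   0.279]]
T
 [[-0.001  0.384 -0.923]
 [ 0.002 -0.923 -0.384]
 [-1.    -0.002 -0.   ]]
disc [ 0.54581469 -0.19767987] 0.12050389389093576 0.0010075681962703337
p1 [ 0.51772535 -0.10713602  0.035     ] 94.80084090264289 107.23541306377942
p2 [ 0.48066044 -0.26792882  0.035     ] 95.81227309676919 -132.84519787005527
post [ 0.45255131 -0.17276347  0.064     ] 96.53437012726302 165.04210916333295
post2 [ 0.45203905 -0.17689481  0.064     ] 96.0514923464022 167.50262250268008
tip [ 0.54394535 -0.19691423  0.108     ] 2.0200545652371877 157.72709011302223
top cam at [0.36424943 0.10024142 1.28420582]
side cam at [ 0.43863016 -0.5980888   0.80217777]
```

```bash
python3 -m creep '[{"grip":8.5,"dp":[0,-4,-4],"rotation":[0,0,0]},{"grip":8.5,"dp":[0,-6,-7.5],"rotation":[0,0,0]},{"grip":8.5,"dp":[0,-8,-11],"rotation":[0,0,0]},{"grip":8.5,"dp":[0,-10.5,-14.5],"rotation":[0,0,0]},{"grip":8.5,"dp":[0,-13,-18],"rotation":[0,0,0]}]' 
python3 -m creep '[{"grip":8.5,"dp":[0,-3,-4.5],"rotation":[0,0,0]},{"grip":8.5,"dp":[0,-5.5,-9],"rotation":[0,0,0]},{"grip":8.5,"dp":[0,-8,-13],"rotation":[0,0,0]},{"grip":8.5,"dp":[0,-11,-17],"rotation":[0,0,0]},{"grip":8.5,"dp":[0,-13.3,-20.8],"rotation":[0,0,0]}]'
```

```text
time: 0.57
tool_pos: [0.3682, -0.4447, 0.2449]
tcp_rot: [2.006, 0.4, -2.006]
wrist_force: [0.9, 0.0, 0.2]
width: 0.995
time: 0.98
tool_pos: [0.4872, -0.2736, 0.2451]
tcp_rot: [2.005, 0.4, -2.006]
wrist_force: [0.8, -0.5, 0.3]
width: 0.996
```

```bash
python3 -m creep '[{"grip":8.5,"dp":[0,-2,-3.5],"rotation":[0,0,0]},{"grip":8.5,"dp":[0,-2,-4],"rotation":[0,0,0]},{"grip":8.5,"dp":[0,-2,-4],"rotation":[0,0,0]},{"grip":8.5,"dp":[0,-2,-4],"rotation":[0,0,0]},{"grip":8.5,"dp":[0,-2,-4],"rotation":[0,0,0]}]'
cat > snap.py <<'E'
import sys,cv2,pickle,numpy as np
from workcell import bot
n,tag=sys.argv[1:3]
c=bot.get_calibration(n);s=bot.read_state();p,z=bot.read_camera(n)
pickle.dump((c,p,z,s),open(f"{tag}.pkl","wb"));cv2.imwrite(f"pics/{tag}.png",p[:,:,::-1])
print(s['time'],s['tool_pos'],s['tcp_rot'],s['q'])
E
python3 snap.py wrist w1
```

```text
time: 1.4
tool_pos: [0.5152, -0.2427, 0.245]
tcp_rot: [2.005, 0.399, -2.007]
wrist_force: [-0.4, -0.3, -0.7]
width: 0.997
1.4 [ 0.51523655 -0.24268709  0.24498292] [ 2.00481227  0.39921214 -2.00682877] [-4.83552765e-01  6.60158971e-02  1.83329415e+00 -6.80676343e-04
  1.24302957e+00  6.94512779e-01]
```

View pics/w1.png

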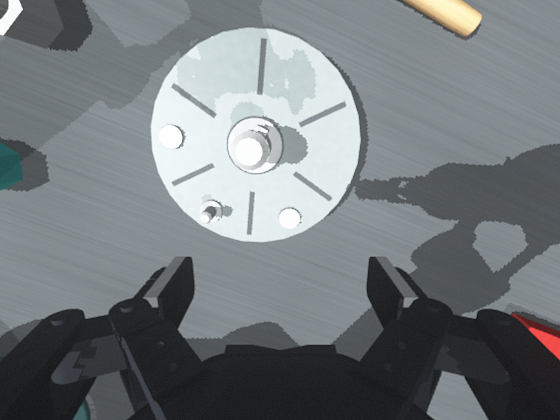

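```bash
python3 - <<'E'
import pickle,cv2,numpy as np
from h import *
c,p,z,s=pickle.load(open("w1.pkl","rb"))
a=cv2.resize(p[105:185,205:305],None,fx=7,fy=7,interpolation=cv2.INTER_CUBIC)
cv2.imwrite("pics/w1z.png",a[:,:,::-1])
m=np.zeros(p.shape[:2],np.uint8)
sub=(p[:,:,1].astype(int)>150)
m[15:255,140:375]=sub[15:255,140:375]
m=cv2.morphologyEx(m,cv2.MORPH_OPEN,np.ones((3,3)));m=cv2.morphologyEx(m,cv2.MORPH_CLOSE,np.ones((15,15)))
k=max(cv2.findContours(m,0,1)[0],key=cv2.contourArea);hull=cv2.convexHull(k)[:,0]
P=ray(c,hull,.03)[:,:2]
x=np.linalg.lstsq(np.c_[2*P,np.ones(len(P))],(P**2).sum(1),rcond=None)[0];r=np.sqrt(x[2]+x[0]**2+x[1]**2)
print("disc",x[:2],r,np.abs(np.hypot(*(P-x[:2]).T)-r).max())
for n,q,h in(("p1",(171.5,137),.035),("p2",(289.5,218),.035),("post",(213,211),.064),("tip",(249,150),.108)):
    v=ray(c,[q],h)[0][:2];w=v-x[:2];print(n,v,np.hypot(*w),np.degrees(np.arctan2(w[1],w[0])))
E
```

```text
disc [ 0.54642375 -0.19818481] 0.12009549920404336 0.00947976238480669
p1 [ 0.5197019  -0.10998652] 0.09215744675379398 106.85548263120133
p2 [ 0.48249566 -0.26905436] 0.09544261874108118 -132.0521328047957
post [ 0.46625549 -0.18382857] 0.08144354386482906 169.84729637789755
tip [ 0.54838798 -0.19962381] 0.0024349390131526254 -36.226685635122905
```

View pics/w1z.png

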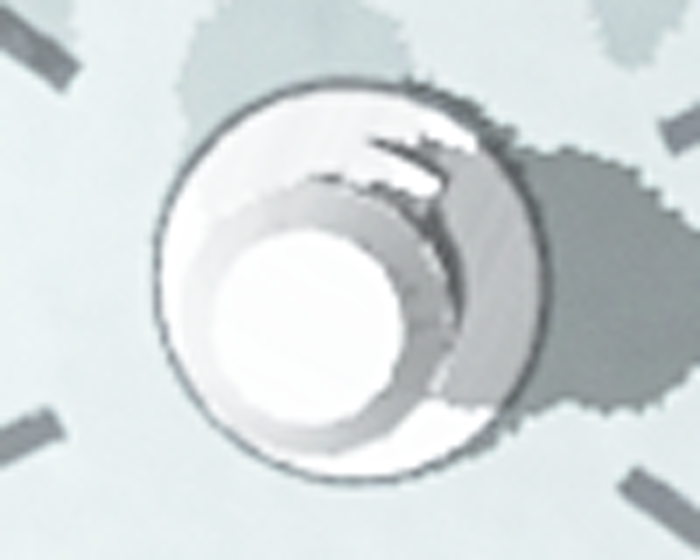

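```bash
python3 - <<'E'
import pickle,cv2,numpy as np
from h import *
c,p,z,s=pickle.load(open("w1.pkl","rb"))
u=lambda x,y:((x+.5)/7-.5+205,(y+.5)/7-.5+105)
# shoulder rim (outer) z=.04, ellipse bounds ; tip centre
for n,q,h in(("keyA",(372,143),.086),("keyB",(442,188),.086),("tip",(307,328),.108),("shoulder",(352,281),.04)):
    v=ray(c,[u(*q)],h)[0][:2];print(n,v)
for C in ((.546,-.198),(.5478,-.1985)):
  for a in (-30,-25,-20,-15,-10,-5,0):
    A=np.radians(a);e=np.array([np.cos(A),np.sin(A)]);f=np.array([-e[1],e[0]])
    pts=[np.r_[np.array(C)+.023*e+k*.006*f,.086] for k in(-1,1)]
    q=proj(c,pts);print(C,a,np.round(((q-[205,105])+.5)*7-.5).tolist())
E
```

```text
keyA [ 0.57044697 -0.19760571]
keyB [ 0.56861359 -0.2084513 ]
tip [ 0.54702459 -0.19959892]
shoulder [ 0.54795297 -0.19936018]
(0.546, -0.198) -30 [[469.0, 246.0], [414.0, 174.0]]
(0.546, -0.198) -25 [[462.0, 232.0], [402.0, 164.0]]
(0.546, -0.198) -20 [[455.0, 218.0], [388.0, 156.0]]
(0.546, -0.198) -15 [[446.0, 206.0], [374.0, 149.0]]
(0.546, -0.198) -10 [[435.0, 193.0], [359.0, 144.0]]
(0.546, -0.198) -5 [[424.0, 182.0], [344.0, 140.0]]
(0.546, -0.198) 0 [[412.0, 172.0], [329.0, 137.0]]
(0.5478, -0.1985) -30 [[477.0, 235.0], [423.0, 162.0]]
(0.5478, -0.1985) -25 [[471.0, 221.0], [410.0, 153.0]]
(0.5478, -0.1985) -20 [[463.0, 207.0], [396.0, 145.0]]
(0.5478, -0.1985) -15 [[454.0, 194.0], [382.0, 138.0]]
(0.5478, -0.1985) -10 [[444.0, 182.0], [368.0, 132.0]]
(0.5478, -0.1985) -5 [[433.0, 171.0], [353.0, 128.0]]
(0.5478, -0.1985) 0 [[421.0, 161.0], [337.0, 125.0]]
```

```bash
cat > go.py <<'E'
import sys,numpy as np
from scipy.spatial.transform import Rotation as R
from workcell import bot
s=bot.read_state();T=R.from_rotvec(s['tcp_rot'])
yaw=lambda M:np.degrees(np.arctan2(M[1,1],M[0,1]))
x,y,z,w=map(float,sys.argv[1:5])
w=np.radians(w);yy=np.array([np.cos(w),np.sin(w),0]);xx=np.array([0,0,-1.]);G=np.c_[xx,yy,np.cross(xx,yy)]
dp=T.inv().apply(np.array([x,y,z])-s['tool_pos'])*100
print("t %.2f"%s['time'],"pos",np.round(s['tool_pos'],4),"yaw %.2f"%yaw(T.as_matrix()),"q6 %.1f"%np.degrees(s['q'][5]),"F",np.round(s['wrist_force'],1),"Tq",np.round(s['torque'],2))
print("dp cm",np.round(dp,2),"rot",np.round((T.inv()*R.from_matrix(G)).as_rotvec(),3))
E
python3 go.py .559 .353 .245 52.6; python3 go.py .559 .353 .245 133
```

```text
t 1.45 pos [ 0.5151 -0.243   0.245 ] yaw -67.53 q6 39.8 F [-0.3  0.1  0.7] Tq [ 0.03 -0.01 -0.02]
dp cm [-1.000e-02 -5.339e+01 -2.683e+01] rot [-2.097e+00  0.000e+00  1.000e-03]
t 1.45 pos [ 0.5151 -0.243   0.245 ] yaw -67.53 q6 39.8 F [-0.3  0.1  0.7] Tq [ 0.03 -0.01 -0.02]
dp cm [-1.000e-02 -5.339e+01 -2.683e+01] rot [ 2.783e+00  0.000e+00 -1.000e-03]
```

```bash
R='x'; python3 -m creep '[{"grip":8.5,"dp":[0,-53.4,-26.8],"rotation":[-2.1,0,0]},{"grip":8.5,"dp":[0,-53.4,-26.8],"rotation":[-2.1,0,0]},{"grip":8.5,"dp":[0,-53.4,-26.8],"rotation":[-2.1,0,0]},{"grip":8.5,"dp":[0,-53.4,-26.8],"rotation":[-2.1,0,0]},{"grip":8.5,"dp":[0,-53.4,-26.8],"rotation":[-2.1,0,0]}]'
python3 go.py .559 .353 .245 70
```

```text
time: 1.87
tool_pos: [0.5303, -0.0342, 0.2454]
tcp_rot: [1.601, 0.897, -1.601]
wrist_force: [0.4, -0.1, -1.3]
width: 0.996
t 1.87 pos [ 0.5303 -0.0342  0.2454] yaw -31.48 q6 25.1 F [ 0.4 -0.1 -1.3] Tq [ 0.   -0.03  0.03]
dp cm [ 3.000e-02 -1.777e+01 -3.452e+01] rot [-1.771  0.    -0.   ]
```

```bash
python3 -m creep '[{"grip":8.5,"dp":[0,-17.8,-34.5],"rotation":[-1.77,0,0]},{"grip":8.5,"dp":[0,-17.8,-34.5],"rotation":[-1.77,0,0]},{"grip":8.5,"dp":[0,-17.8,-34.5],"rotation":[-1.77,0,0]},{"grip":8.5,"dp":[0,-17.8,-34.5],"rotation":[-1.77,0,0]},{"grip":8.5,"dp":[0,-17.8,-34.5],"rotation":[-1.77,0,0]}]'
python3 go.py .559 .353 .245 125
```

```text
time: 2.28
tool_pos: [0.5467, 0.1739, 0.2455]
tcp_rot: [1.153, 1.244, -1.152]
wrist_force: [0.5, 0.5, 0.1]
width: 0.997
t 2.28 pos [0.5467 0.1739 0.2455] yaw 4.38 q6 10.8 F [0.5 0.5 0.1] Tq [-0.    0.03 -0.  ]
dp cm [  0.05   2.59 -17.77] rot [-2.105e+00  1.000e-03  0.000e+00]
```

```bash
python3 -m creep '[{"grip":8.5,"dp":[0,2.6,-17.8],"rotation":[-2.1,0,0]},{"grip":8.5,"dp":[0,2.6,-17.8],"rotation":[-2.1,0,0]},{"grip":8.5,"dp":[0,2.6,-17.8],"rotation":[-2.1,0,0]},{"grip":8.5,"dp":[0,2.6,-17.8],"rotation":[-2.1,0,0]},{"grip":8.5,"dp":[0,2.6,-17.8],"rotation":[-2.1,0,0]}]'
python3 go.py .559 .353 .245 133; python3 snap.py wrist w2
```

```text
time: 2.7
tool_pos: [0.5601, 0.3568, 0.2451]
tcp_rot: [0.678, 1.464, -0.674]
wrist_force: [0.8, 0.4, 1.0]
width: 0.997
t 2.70 pos [0.5601 0.3568 0.2451] yaw 40.38 q6 -10.1 F [0.8 0.4 1. ] Tq [-0.05  0.02  0.05]
dp cm [ 0.01 -0.33  0.22] rot [-1.617  0.    -0.003]
2.7 [0.56012854 0.35681927 0.24510869] [ 0.67833367  1.46367157 -0.67434483] [ 0.52867943  0.24264798  1.63061451  0.00213237  1.26673272 -0.1767224 ]
```

View pics/w2.png

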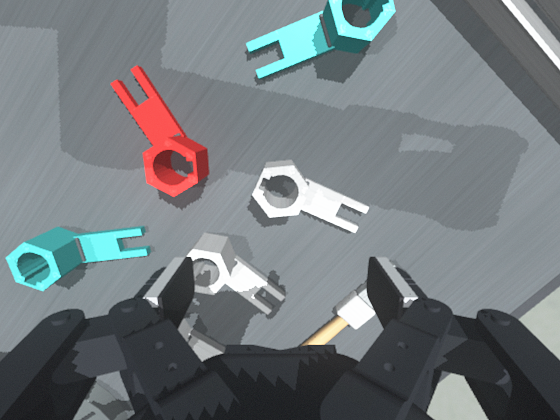

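```bash
python3 -m creep '[{"grip":8.5,"dp":[0,-0.3,0.2],"rotation":[-1.62,0,0]},{"grip":8.5,"dp":[0,-0.3,0.2],"rotation":[-1.62,0,0]},{"grip":8.5,"dp":[0,-0.3,0.2],"rotation":[-1.62,0,0]},{"grip":8.5,"dp":[0,-0.3,0.2],"rotation":[-1.62,0,0]},{"grip":8.5,"dp":[0,-0.3,0.2],"rotation":[-1.62,0,0]}]' >/dev/null
python3 -m creep '[{"grip":8.5,"dp":[0,0,0],"rotation":[-0.99,0,0]},{"grip":8.5,"dp":[0,0,0],"rotation":[-0.99,0,0]},{"grip":8.5,"dp":[0,0,0],"rotation":[-0.99,0,0]},{"grip":8.5,"dp":[0,0,0],"rotation":[-0.99,0,0]},{"grip":8.5,"dp":[2,0,0],"rotation":[-0.99,0,0]}]'
python3 -m creep '[{"grip":8.5,"dp":[2,0,0],"rotation":[-0.36,0,0]},{"grip":8.5,"dp":[2,0,0],"rotation":[-0.36,0,0]},{"grip":8.5,"dp":[2,0,0],"rotation":[-0.36,0,0]},{"grip":8.5,"dp":[2,0,0],"rotation":[-0.36,0,0]}]'
python3 go.py .559 .353 .2 133; python3 snap.py wrist w3
```

```text
time: 3.58
tool_pos: [0.562, 0.3485, 0.2301]
tcp_rot: [-0.295, 1.542, 0.298]
wrist_force: [0.6, 0.1, 0.8]
width: 0.994
time: 3.92
tool_pos: [0.559, 0.3471, 0.2044]
tcp_rot: [-0.576, 1.495, 0.575]
wrist_force: [-0.2, 0.4, 1.5]
width: 0.993
t 3.92 pos [0.559  0.3471 0.2044] yaw 132.15 q6 -102.5 F [-0.2  0.4  1.5] Tq [-0.04 -0.04 -0.02]
dp cm [0.44 0.44 0.4 ] rot [-0.015 -0.002  0.   ]
3.9167 [0.55903672 0.34706795 0.2044311 ] [-0.57614699  1.49486111  0.57487563] [ 5.18014419e-01  2.60177750e-01  1.68514658e+00 -5.67450300e-04
  1.19808470e+00 -1.78819739e+00]
```

View pics/w3.png

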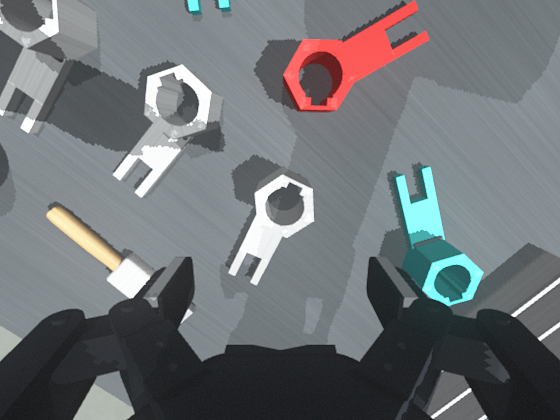

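```bash
python3 - <<'E'
import pickle,cv2
c,p,z,s=pickle.load(open("w3.pkl","rb"))
a=cv2.resize(p[165:295,215:325],None,fx=4.5,fy=4.5,interpolation=cv2.INTER_CUBIC)
cv2.imwrite("pics/w3z.png",a[:,:,::-1])
E
```

```text
(no output)
```

View pics/w3z.png

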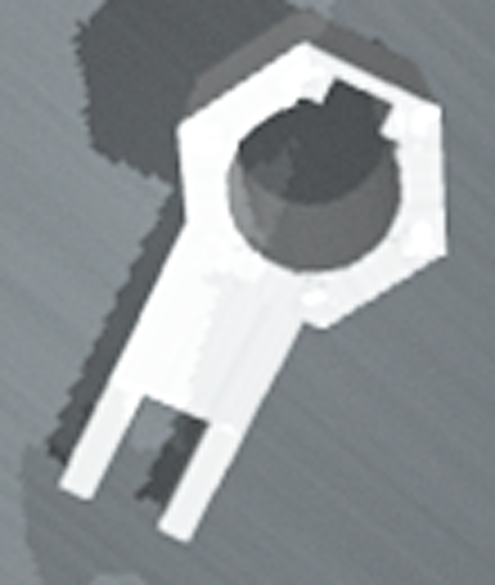

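```bash
python3 - <<'E'
import pickle,cv2,numpy as np
from h import *
c,p,z,s=pickle.load(open("w3.pkl","rb"))
u=lambda L:[((x+.5)/4.5-.5+215,(y+.5)/4.5-.5+165) for x,y in L]
H=ray(c,u([(308,43),(440,107),(446,252),(322,328),(180,128)]),.055)[:,:2]
A=np.c_[2*H,np.ones(5)];x=np.linalg.lstsq(A,(H**2).sum(1),rcond=None)[0];C=x[:2];print("centre",C,"R",np.sqrt(x[2]+C@C),"exp",.028/np.cos(np.pi/6))
d=H-C;a=np.degrees(np.arctan2(d[:,1],d[:,0]));print("vert",a,"mod60",(a-30)%60)
# bore pts
B=ray(c,u([(240,143),(230,190),(245,238),(310,271),(360,255),(400,185),(395,140)]),.055)[:,:2]
x=np.linalg.lstsq(np.c_[2*B,np.ones(len(B))],(B**2).sum(1),rcond=None)[0];print("bore",x[:2],np.sqrt(x[2]+x[0]**2+x[1]**2))
F=ray(c,u([(62,487),(188,542),(92,499),(158,527)]),.012)[:,:2];tip=F[:2].mean(0);v=tip-C;print("tips",tip,F[2:].mean(0),"len",np.hypot(*v),"ang",np.degrees(np.arctan2(v[1],v[0])),"w",np.hypot(*(F[0]-F[1])))
E
```

```text
centre [0.56224154 0.35534667] R 0.03229116108832068 exp 0.03233161507461904
vert [-134.8307205   166.83820018  105.82144023   44.98151045  -73.18638584] mod60 [15.1692795  16.83820018 15.82144023 14.98151045 16.81361416]
bore [0.56159388 0.35479828] 0.01912003585303845
tips [0.67284523 0.38747287] [0.67252141 0.38709549] len 0.11517494771192095 ang 16.196588877800174 w 0.037425520017162955
```

```bash
python3 go.py .5612 .3542 .03 136
```

```text
t 3.97 pos [0.5593 0.3475 0.205 ] yaw 131.89 q6 -102.2 F [-1.2 -0.5  0.7] Tq [0.   0.01 0.  ]
dp cm [17.5   0.37  0.6 ] rot [-0.072 -0.001  0.   ]
```

```bash
python3 -m creep '[{"grip":8.5,"dp":[4,0.4,0.6],"rotation":[-0.072,0,0]},{"grip":8.5,"dp":[8,0.4,0.6],"rotation":[-0.072,0,0]},{"grip":8.5,"dp":[10,0.4,0.6],"rotation":[-0.072,0,0]},{"grip":8.5,"dp":[10,0.4,0.6],"rotation":[-0.072,0,0]}]'; python3 snap.py wrist w4;  python3 go.py .5612 .3542 .03 136
```

```text
time: 4.3
tool_pos: [0.5568, 0.3532, 0.0989]
tcp_rot: [-0.631, 1.489, 0.628]
wrist_force: [-1.8, 0.2, -0.8]
width: 0.994
4.3 [0.55679121 0.3532095  0.09892478] [-0.63074268  1.4890355   0.62809686] [ 5.27660950e-01  3.61791174e-01  1.76089906e+00 -2.92171458e-04
  1.03005066e+00 -1.84712468e+00]
t 4.35 pos [0.5586 0.3544 0.1022] yaw 136.12 q6 -105.9 F [ 0.3  0.4 -0.1] Tq [-0.01  0.01 -0.03]
dp cm [ 7.21 -0.21  0.22] rot [ 0.002 -0.006 -0.002]
```

View pics/w4.png

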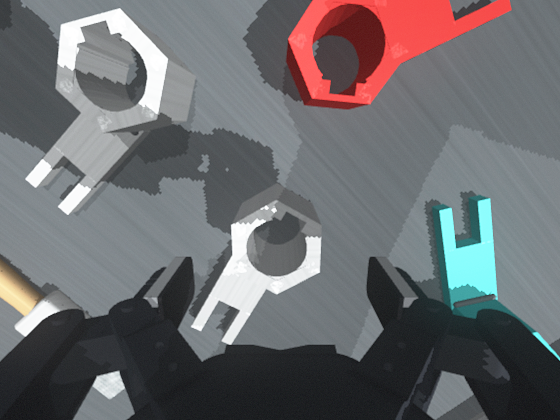

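```bash
python3 -m creep '[{"grip":8.5,"dp":[3,0,0],"rotation":[0,0,0]},{"grip":8.5,"dp":[5.5,0,0],"rotation":[0,0,0]},{"grip":8.5,"dp":[7,0,0],"rotation":[0,0,0]},{"grip":8.5,"dp":[7.2,0,0],"rotation":[0,0,0]},{"grip":8.5,"dp":[7.2,0,0],"rotation":[0,0,0]}]'; python3 go.py .5612 .3542 .03 136
```

```text
time: 4.77
tool_pos: [0.5607, 0.3565, 0.0338]
tcp_rot: [-0.631, 1.477, 0.631]
wrist_force: [-0.3, -0.9, -0.3]
width: 0.997
t 4.77 pos [0.5607 0.3565 0.0338] yaw 136.29 q6 -106.0 F [-0.3 -0.9 -0.3] Tq [ 0.09  0.08 -0.03]
dp cm [ 0.38 -0.2  -0.13] rot [ 0.005 -0.    -0.   ]
```

```bash
python3 -m creep '[{"grip":8.5,"dp":[0.3,-0.1,-0.1],"rotation":[0,0,0]},{"grip":8.5,"dp":[0.3,-0.1,-0.1],"rotation":[0,0,0]},{"grip":5,"dp":[0.3,-0.1,-0.1],"rotation":[0,0,0]},{"grip":5,"dp":[0.3,-0.1,-0.1],"rotation":[0,0,0]},{"grip":5,"dp":[0.3,-0.1,-0.1],"rotation":[0,0,0]}]' 80; python3 go.py .5612 .3542 .03 136
python3 -m creep '[{"grip":5,"dp":[0,0,0],"rotation":[0,0,0]},{"grip":5,"dp":[0,0,0],"rotation":[0,0,0]},{"grip":5,"dp":[0,0,0],"rotation":[0,0,0]}]'; python3 go.py .5612 .3542 .03 136; python3 snap.py wrist w5
```

```text
time: 5.18
tool_pos: [0.5615, 0.3557, 0.0321]
tcp_rot: [-0.632, 1.474, 0.632]
wrist_force: [2.6, 0.7, -6.4]
width: 0.642
t 5.18 pos [0.5615 0.3557 0.0321] yaw 136.36 q6 -106.1 F [ 2.6  0.7 -6.4] Tq [ 0.04 -0.03  0.01]
dp cm [ 0.21 -0.08 -0.13] rot [0.006 0.002 0.001]
time: 5.43
tool_pos: [0.5614, 0.3557, 0.0319]
tcp_rot: [-0.632, 1.474, 0.632]
wrist_force: [0.1, -1.3, 5.5]
width: 0.647
t 5.43 pos [0.5614 0.3557 0.0319] yaw 136.36 q6 -106.1 F [ 0.1 -1.3  5.5] Tq [-0.22  0.03 -0.02]
dp cm [ 0.19 -0.09 -0.12] rot [0.006 0.002 0.001]
5.4333 [0.56141255 0.35571335 0.03188946] [-0.63198129  1.47433655  0.63212981] [ 5.27388223e-01  4.39656275e-01  1.79398013e+00 -2.51634930e-04
  9.05598041e-01 -1.85233064e+00]
```

View pics/w5.png

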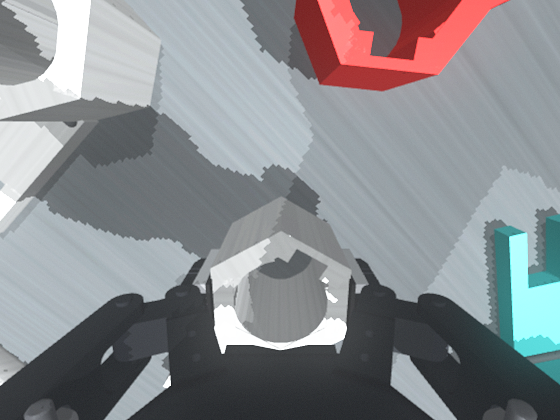

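```bash
python3 - <<'E'
import pickle,cv2
c,p,z,s=pickle.load(open("w5.pkl","rb"))
a=cv2.resize(p[190:360,190:370],None,fx=4,fy=4,interpolation=cv2.INTER_CUBIC)
cv2.imwrite("pics/w5z.png",a[:,:600,::-1])
E
```

```text
(no output)
```

View pics/w5z.png

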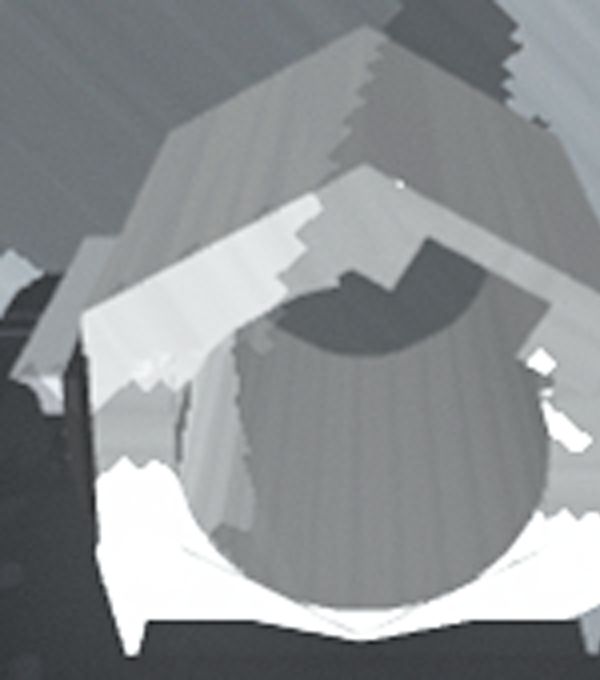

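```bash
python3 - <<'E'
import pickle,cv2,numpy as np
from h import *
c,p,z,s=pickle.load(open("w5.pkl","rb"))
u=lambda L:[((x+.5)/4-.5+190,(y+.5)/4-.5+190) for x,y in L]
B=ray(c,u([(180,440),(200,520),(250,575),(310,602),(370,608),(440,595),(500,555),(540,500),(550,440),(270,310),(345,272)]),.055)[:,:2]
x=np.linalg.lstsq(np.c_[2*B,np.ones(len(B))],(B**2).sum(1),rcond=None)[0];r=np.sqrt(x[2]+x[0]**2+x[1]**2)
T=R.from_rotvec(s['tcp_rot']);print("bore",x[:2],r,np.hypot(*(B-x[:2]).T)-r)
print("rel tool mm",T.inv().apply(np.r_[x[:2],0]-np.r_[s['tool_pos'][:2],0])*1e3)
E=ray(c,u([(363,165),(85,315)]),.055)[:,:2];d=(E[0]-E[1]);print(np.degrees(np.arctan2(d[1],d[0])),np.hypot(*d))
E
```

```text
bore [0.5613918  0.35542526] 0.019260032491184173 [-0.00029777 -0.0001199   0.00018964  0.00023058  0.00010465  0.00016667
 -0.00019435 -0.0001166  -0.0002681  -0.00070324  0.00096235]
rel tool mm [-0.00033699 -0.18380986 -0.22279788]
166.25858486615394 0.031747227508282655
```

```bash
python3 -m creep '[{"grip":5,"dp":[-2,0,0],"rotation":[0,0,0]},{"grip":5,"dp":[-5,0,0],"rotation":[0,0,0]},{"grip":5,"dp":[-9,0,0],"rotation":[0,0,0]},{"grip":5,"dp":[-13,0,0],"rotation":[0.1,0,0]},{"grip":5,"dp":[-16,0,0],"rotation":[0.2,0,0]}]' 100; python3 go.py .4815 -.2235 .2 20; python3 snap.py side s2
```

```text
time: 5.9
tool_pos: [0.5593, 0.3549, 0.1907]
tcp_rot: [-0.474, 1.521, 0.473]
wrist_force: [1.8, 0.5, -8.4]
width: 0.645
t 5.90 pos [0.5593 0.3549 0.1907] yaw 124.64 q6 -94.4 F [ 1.8  0.5 -8.4] Tq [ 0.07  0.01 -0.02]
dp cm [ -0.85 -43.16 -39.28] rot [ 1.826 -0.002  0.002]
5.9 [0.55928883 0.35486732 0.19071002] [-0.4739733   1.52082666  0.47348903] [ 5.27678986e-01  2.78660968e-01  1.68803536e+00  2.57055025e-04
  1.17729404e+00 -1.64786657e+00]
```

View pics/s2.png

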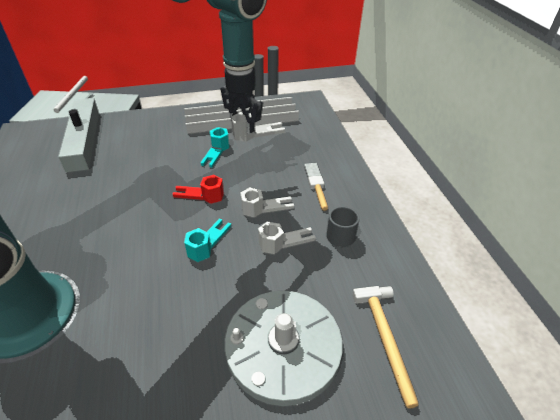

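```bash
python3 -m creep '[{"grip":5,"dp":[-1,-4,-3.7],"rotation":[0.12,0,0]},{"grip":5,"dp":[-1,-7,-6.4],"rotation":[0.24,0,0]},{"grip":5,"dp":[-1,-10,-9.1],"rotation":[0.36,0,0]},{"grip":5,"dp":[-1,-13,-11.8],"rotation":[0.48,0,0]},{"grip":5,"dp":[-1,-16,-14.5],"rotation":[0.6,0,0]}]' ; python3 go.py .4815 -.2235 .2 20
```

```text
time: 6.37
tool_pos: [0.531, 0.1474, 0.1965]
tcp_rot: [-0.006, 1.576, 0.004]
wrist_force: [1.0, 0.0, -8.7]
width: 0.642
t 6.37 pos [0.531  0.1474 0.1965] yaw 90.37 q6 -77.5 F [ 1.   0.  -8.7] Tq [-0.02  0.05 -0.04]
dp cm [ -0.28 -37.06  -5.19] rot [ 1.228 -0.004  0.004]
```

```bash
python3 -m creep '[{"grip":5,"dp":[-0.3,-4,-0.5],"rotation":[0.12,0,0]},{"grip":5,"dp":[-0.3,-8,-1],"rotation":[0.24,0,0]},{"grip":5,"dp":[-0.3,-12,-1.6],"rotation":[0.36,0,0]},{"grip":5,"dp":[-0.3,-16,-2.1],"rotation":[0.48,0,0]},{"grip":5,"dp":[-0.3,-20,-2.7],"rotation":[0.6,0,0]}]' >/dev/null; python3 go.py .4815 -.2235 .2 0
```

```text
t 6.78 pos [ 0.5061 -0.0521  0.1999] yaw 55.96 q6 -64.7 F [ 1.4 -0.3 -8.8] Tq [ 0.1  -0.05  0.  ]
dp cm [ -0.02 -15.57   7.56] rot [ 0.977 -0.003  0.004]
```

```bash
python3 -m creep '[{"grip":5,"dp":[0,-3.6,1.7],"rotation":[0.12,0,0]},{"grip":5,"dp":[0,-7,3.4],"rotation":[0.24,0,0]},{"grip":5,"dp":[0,-10.5,5.1],"rotation":[0.36,0,0]},{"grip":5,"dp":[0,-13,6.3],"rotation":[0.48,0,0]},{"grip":5,"dp":[0,-15.6,7.5],"rotation":[0.6,0,0]}]' >/dev/null; python3 go.py .4815 -.2235 .19 -70
```

```text
t 7.20 pos [ 0.4817 -0.223   0.1997] yaw 21.49 q6 -49.0 F [ 0.9  0.4 -7.6] Tq [ 0.23 -0.11  0.01]
dp cm [ 0.97 -0.04  0.05] rot [ 1.597e+00 -1.000e-03  6.000e-03]
```

```bash
python3 -m creep '[{"grip":5,"dp":[0,0,0],"rotation":[0.12,0,0]},{"grip":5,"dp":[0,0,0],"rotation":[0.24,0,0]},{"grip":5,"dp":[0,0,0],"rotation":[0.36,0,0]},{"grip":5,"dp":[0,0,0],"rotation":[0.48,0,0]},{"grip":5,"dp":[0.5,0,0],"rotation":[0.6,0,0]}]' >/dev/null
python3 -m creep '[{"grip":5,"dp":[0,0,0],"rotation":[0.12,0,0]},{"grip":5,"dp":[0,0,0],"rotation":[0.24,0,0]},{"grip":5,"dp":[0,0,0],"rotation":[0.36,0,0]},{"grip":5,"dp":[0,0,0],"rotation":[0.48,0,0]},{"grip":5,"dp":[0.5,0,0],"rotation":[0.6,0,0]}]' >/dev/null
python3 -m creep '[{"grip":5,"dp":[0,0,0],"rotation":[0.12,0,0]},{"grip":5,"dp":[0,0,0],"rotation":[0.24,0,0]},{"grip":5,"dp":[0,0,0],"rotation":[0.36,0,0]},{"grip":5,"dp":[0,0,0],"rotation":[0.39,0,0]},{"grip":5,"dp":[0,0,0],"rotation":[0.39,0,0]}]' >/dev/null
 python3 go.py .4815 -.2235 .19 -70; python3 snap.py wrist w6; python3 snap.py top t6
python3 - <<'E'
import pickle,cv2
c,p,z,s=pickle.load(open("w6.pkl","rb"))
a=cv2.resize(p[60:210,200:370],None,fx=4.5,fy=4,interpolation=cv2.INTER_CUBIC)
a=cv2.resize(p[60:210,200:370],None,fx=4,fy=4,interpolation=cv2.INTER_CUBIC)
cv2.imwrite("pics/w6z.png",a[:,:,::-1])
E
```

```text
t 8.45 pos [ 0.4824 -0.2211  0.1898] yaw -69.26 q6 41.9 F [-0.8 -0.5 -8.3] Tq [-0.04 -0.15  0.01]
dp cm [-0.02  0.19  0.17] rot [0.013 0.003 0.004]
8.45 [ 0.48239687 -0.22112385  0.18983594] [ 2.02126902  0.37418793 -2.02950218] [-4.76881490e-01  3.70355190e-02  1.96884920e+00  2.37959481e-04
  1.14092845e+00  7.31744389e-01]
8.5 [ 0.48255212 -0.22122808  0.19020698] [ 2.02065846  0.37509417 -2.02833647] [-4.76876946e-01  3.68077496e-02  1.96836072e+00  1.59624804e-04
  1.14125297e+00  7.30470638e-01]
```

View pics/w6.png

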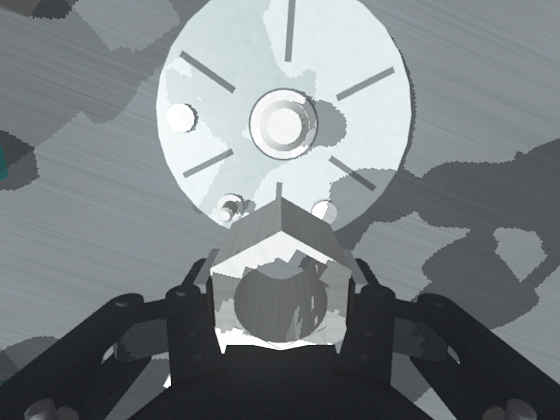

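View pics/w6z.png

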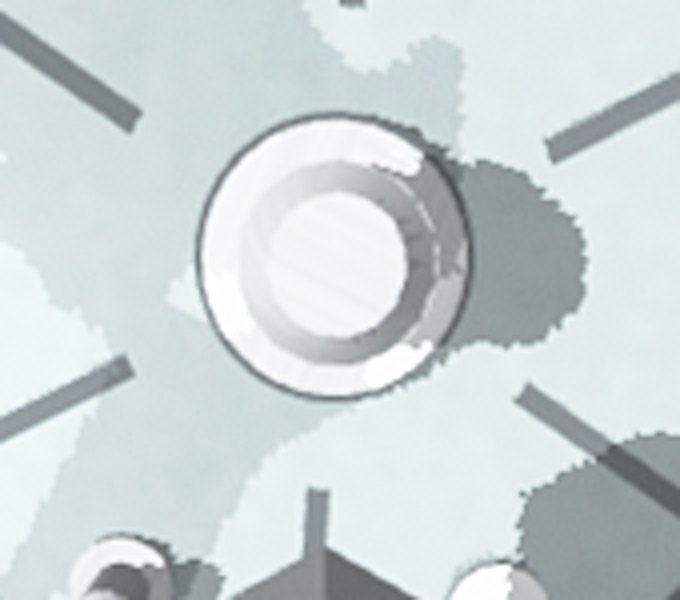

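```bash
python3 - <<'E'
import pickle,cv2,numpy as np
from h import *
c,p,z,s=pickle.load(open("w6.pkl","rb"))
u=lambda L:[((x+.5)/4-.5+200,(y+.5)/4-.5+60) for x,y in L]
print("tip",ray(c,u([(337,264)]),.108),"shoulder",ray(c,u([(335,257.5)]),.04), "tcp",s['tool_pos'])
po=ray(c,u([(122,580)]),.064);print("post?",po)
pl=ray(c,[(181,118)],.035);print(pl)
C=np.array([.5475,-.1995])
a=cv2.resize(p[85:160,245:325],None,fx=8,fy=8,interpolation=cv2.INTER_CUBIC)
g=cv2.cvtColor(a,cv2.COLOR_RGB2GRAY).astype(float);g=np.clip((g-120)/(255-120),0,1)**3*255
g=cv2.cvtColor(g.astype(np.uint8),cv2.COLOR_GRAY2BGR)
cv2.imwrite("pics/w6k.png",g)
for a in (-15,-10,-5):
    A=np.radians(a);e=np.array([np.cos(A),np.sin(A)]);f=np.array([-e[1],e[0]])
    q=proj(c,[np.r_[C+r*e+k*.006*f,.086] for r in(.018,.023) for k in(-1,1)]);print(a,np.round(((q-[245,85])+.5)*8-.5).tolist())
E
```

```text
tip [[ 0.54729728 -0.1995296   0.108     ]] shoulder [[ 0.54782189 -0.19944976  0.04      ]] tcp [ 0.48239687 -0.22112385  0.18983594]
post? [[ 0.46613491 -0.1793849   0.064     ]]
[[ 0.51942703 -0.1095217   0.035     ]]
-15 [[478.0, 200.0], [375.0, 120.0], [511.0, 153.0], [407.0, 73.0]]
-10 [[467.0, 185.0], [357.0, 115.0], [496.0, 136.0], [386.0, 65.0]]
-5 [[456.0, 171.0], [340.0, 112.0], [480.0, 120.0], [364.0, 60.0]]
```

View pics/w6k.png

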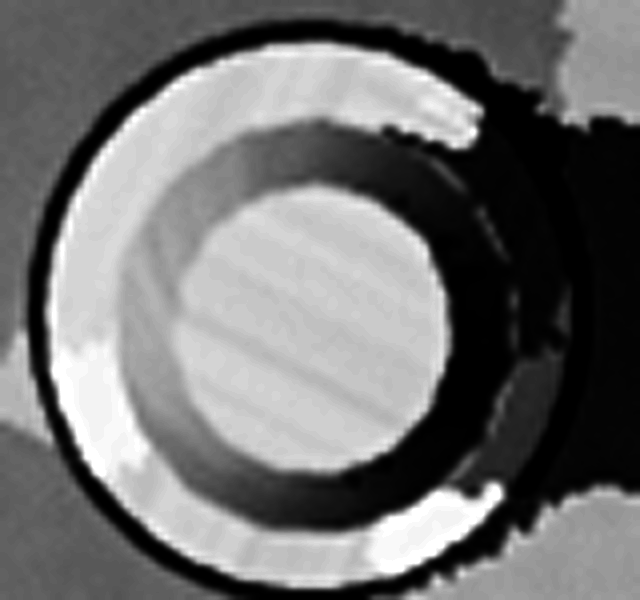

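```bash
python3 go.py .5475 -.1995 .175 -69.5
```

```text
t 8.55 pos [ 0.4828 -0.2214  0.1907] yaw -69.18 q6 41.9 F [-0.   0.1 -9.2] Tq [-0.01 -0.13  0.03]
dp cm [ 1.56  0.26 -6.83] rot [0.006 0.003 0.003]
```

```bash
python3 -m creep '[{"grip":5,"dp":[0,0.2,-2.5],"rotation":[0,0,0]},{"grip":5,"dp":[0,0.26,-5],"rotation":[0,0,0]},{"grip":5,"dp":[1,0.26,-6.8],"rotation":[0,0,0]},{"grip":5,"dp":[1.5,0.26,-6.83],"rotation":[0,0,0]},{"grip":5,"dp":[1.5,0.26,-6.83],"rotation":[0,0,0]}]'>/dev/null; python3 -m creep '[{"grip":5,"dp":[0,0,0],"rotation":[0,0,0]},{"grip":5,"dp":[0,0,0],"rotation":[0,0,0]},{"grip":5,"dp":[0,0,0],"rotation":[0,0,0]}]'>/dev/null;python3 go.py .5475 -.1995 .135 -69.5
```

```text
t 9.22 pos [ 0.5485 -0.2008  0.1784] yaw -69.34 q6 46.8 F [ 0.6 -0.4 -8.3] Tq [ 0.03 -0.19  0.02]
dp cm [ 4.34 -0.16  0.04] rot [ 0.003  0.    -0.   ]
```

```bash
python3 -m creep '[{"grip":5,"dp":[1,-0.16,0.04],"rotation":[0,0,0]},{"grip":5,"dp":[2,-0.16,0.04],"rotation":[0,0,0]},{"grip":5,"dp":[2.5,-0.16,0.04],"rotation":[0,0,0]},{"grip":5,"dp":[2.5,-0.16,0.04],"rotation":[0,0,0]},{"grip":5,"dp":[2.5,-0.16,0.04],"rotation":[0,0,0]}]';python3 go.py .5475 -.1995 .135 -69.5; python3 snap.py wrist w7
```

```text
time: 9.63
tool_pos: [0.5472, -0.1989, 0.1521]
tcp_rot: [2.023, 0.371, -2.027]
wrist_force: [0.2, 0.5, -8.5]
width: 0.642
t 9.63 pos [ 0.5472 -0.1989  0.1521] yaw -69.33 q6 46.9 F [ 0.2  0.5 -8.5] Tq [-0.05 -0.14  0.01]
dp cm [ 1.71  0.07 -0.01] rot [0.003 0.002 0.002]
9.6333 [ 0.54722593 -0.19892676  0.15206192] [ 2.0232818   0.37059879 -2.02732798] [-3.91433603e-01  1.67392899e-01  1.89978590e+00 -2.11448020e-05
  1.07673907e+00  8.18631169e-01]
```

View pics/w7.png

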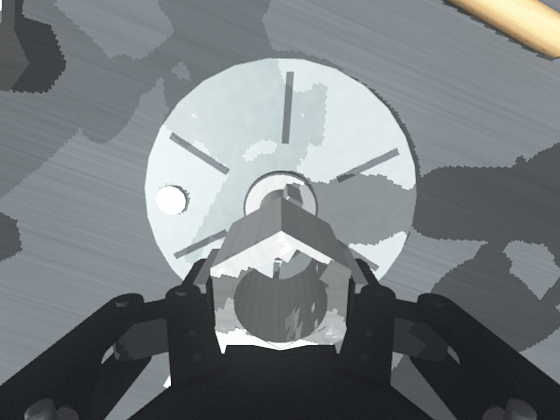

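```bash
python3 - <<'E'
import pickle,cv2,numpy as np
from h import *
c,p,z,s=pickle.load(open("w7.pkl","rb"))
a=cv2.resize(p[165:225,240:325],None,fx=9,fy=9,interpolation=cv2.INTER_CUBIC)
cv2.imwrite("pics/w7k.png",a[:,:,::-1])
C=np.array([.5475,-.1995])
for a in (-20,-15,-10,-5):
    A=np.radians(a);e=np.array([np.cos(A),np.sin(A)]);f=np.array([-e[1],e[0]])
    q=proj(c,[np.r_[C+.023*e+k*.006*f,h] for h in(.086,.04) for k in(-1,1)]);print(a,np.round(((q-[240,165])+.5)*9-.5).tolist())
E
```

```text
-20 [[623.0, 398.0], [506.0, 299.0], [578.0, 258.0], [481.0, 176.0]]
-15 [[608.0, 377.0], [481.0, 288.0], [565.0, 241.0], [461.0, 167.0]]
-10 [[590.0, 358.0], [455.0, 280.0], [550.0, 225.0], [439.0, 160.0]]
-5 [[570.0, 340.0], [428.0, 273.0], [534.0, 210.0], [417.0, 154.0]]
```

View pics/w7k.png

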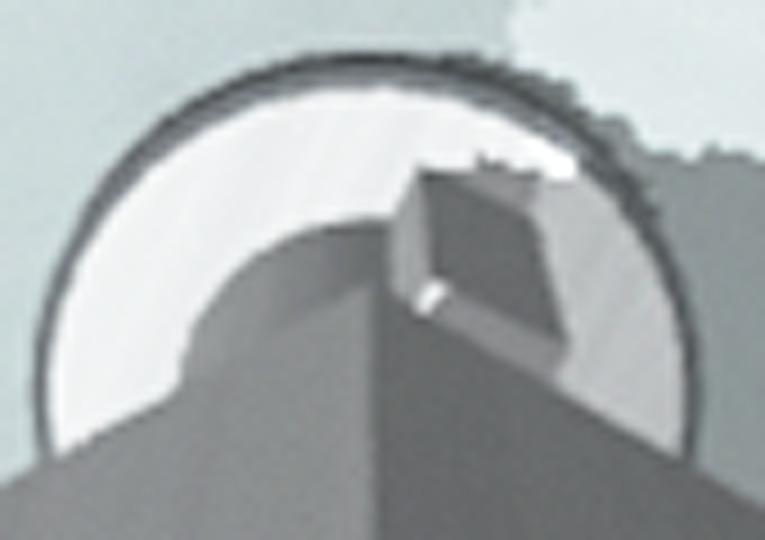

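```bash
python3 -m creep '[{"grip":5,"dp":[0,0.05,0],"rotation":[-0.05,0,0]},{"grip":5,"dp":[0.4,0.05,0],"rotation":[-0.05,0,0]},{"grip":5,"dp":[0.8,0.05,0],"rotation":[-0.05,0,0]},{"grip":5,"dp":[1.2,0.05,0],"rotation":[-0.05,0,0]},{"grip":5,"dp":[1.6,0.05,0],"rotation":[-0.05,0,0]}]';python3 go.py .5475 -.1995 .122 -66.5
```

```text
time: 10.1
tool_pos: [0.5482, -0.1996, 0.1368]
tcp_rot: [1.995, 0.415, -1.996]
wrist_force: [-0.5, -0.3, -8.3]
width: 0.64
t 10.10 pos [ 0.5482 -0.1996  0.1368] yaw -66.50 q6 44.0 F [-0.5 -0.3 -8.3] Tq [ 0.01 -0.18  0.02]
dp cm [ 1.48 -0.03  0.06] rot [0. 0. 0.]
```

```bash
python3 -m creep '[{"grip":5,"dp":[0.3,-0.03,0.05],"rotation":[0,0,0]},{"grip":5,"dp":[0.6,-0.03,0.05],"rotation":[0,0,0]},{"grip":5,"dp":[0.9,-0.03,0.05],"rotation":[0,0,0]},{"grip":5,"dp":[1.2,-0.03,0.05],"rotation":[0,0,0]},{"grip":5,"dp":[1.4,-0.03,0.05],"rotation":[0,0,0]}]';python3 go.py .5475 -.1995 .112 -66.5
```

```text
time: 10.52
tool_pos: [0.5476, -0.1995, 0.1228]
tcp_rot: [1.995, 0.416, -1.996]
wrist_force: [-0.7, -0.8, -7.8]
width: 0.642
t 10.52 pos [ 0.5476 -0.1995  0.1228] yaw -66.46 q6 44.0 F [-0.7 -0.8 -7.8] Tq [-0.02 -0.13 -0.07]
dp cm [ 1.08 -0.01  0.01] rot [0.001 0.    0.   ]
```

```bash
python3 -m creep '[{"grip":5,"dp":[0.25,0,0],"rotation":[0,0,0]},{"grip":5,"dp":[0.5,0,0],"rotation":[0,0,0]},{"grip":5,"dp":[0.7,0,0],"rotation":[0,0,0]},{"grip":5,"dp":[0.9,0,0],"rotation":[0,0,0]}]';python3 go.py .5475 -.1995 .104 -66.5
```

```text
time: 10.85
tool_pos: [0.5478, -0.1994, 0.1142]
tcp_rot: [1.996, 0.416, -1.995]
wrist_force: [-0.3, 1.6, -7.4]
width: 0.643
t 10.85 pos [ 0.5478 -0.1994  0.1142] yaw -66.47 q6 44.0 F [-0.3  1.6 -7.4] Tq [ 0.18 -0.18  0.07]
dp cm [ 1.02 -0.01  0.03] rot [ 0.001 -0.     0.   ]
```

```bash
python3 -m creep '[{"grip":5,"dp":[0.25,0,0],"rotation":[0,0,0]},{"grip":5,"dp":[0.5,0,0],"rotation":[0,0,0]},{"grip":5,"dp":[0.8,0,0],"rotation":[0,0,0]},{"grip":5,"dp":[1.1,0,0],"rotation":[0,0,0]},{"grip":5,"dp":[1.1,0,0],"rotation":[0,0,0]}]';python3 go.py .5475 -.1995 .103 -72.8;python3 snap.py wrist w8
```

```text
time: 11.27
tool_pos: [0.5473, -0.1993, 0.1024]
tcp_rot: [1.995, 0.417, -1.996]
wrist_force: [0.5, 1.9, -10.3]
width: 0.639
t 11.27 pos [ 0.5473 -0.1993  0.1024] yaw -66.46 q6 44.0 F [  0.5   1.9 -10.3] Tq [ 0.29 -0.27  0.04]
dp cm [-0.06  0.03 -0.01] rot [0.111 0.001 0.001]
11.2667 [ 0.54729013 -0.19930956  0.1023714 ] [ 1.99452748  0.41652422 -1.99643144] [-3.92046450e-01  2.20606522e-01  1.93837175e+00  7.58454926e-05
  9.83787153e-01  7.67846235e-01]
```

View pics/w8.png

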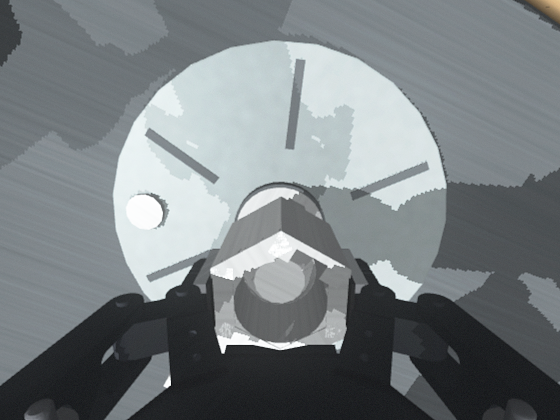

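```bash
python3 -m creep '[{"grip":5,"dp":[0,0,0],"rotation":[0.03,0,0]},{"grip":5,"dp":[0,0,0],"rotation":[0.06,0,0]},{"grip":5,"dp":[0,0,0],"rotation":[0.09,0,0]},{"grip":5,"dp":[0,0,0],"rotation":[0.11,0,0]},{"grip":5,"dp":[0,0,0],"rotation":[0.11,0,0]}]';python3 go.py .5475 -.1995 .093 -72.8;python3 snap.py side s3; python3 snap.py top t7
python3 - <<'E'
import pickle,cv2
c,p,z,s=pickle.load(open("s3.pkl","rb"))
a=cv2.resize(p[260:400,200:360],None,fx=4,fy=4,interpolation=cv2.INTER_CUBIC);cv2.imwrite("pics/s3z.png",a[:,:,::-1])
c,p,z,s=pickle.load(open("t7.pkl","rb"))
a=cv2.resize(p[180:290,340:450],None,fx=5,fy=5,interpolation=cv2.INTER_CUBIC);cv2.imwrite("pics/t7z.png",a[:,:,::-1])
E
```

```text
time: 11.73
tool_pos: [0.5471, -0.1981, 0.1026]
tcp_rot: [2.06, 0.314, -2.062]
wrist_force: [0.6, 5.5, -10.0]
width: 0.64
t 11.73 pos [ 0.5471 -0.1981  0.1026] yaw -72.82 q6 50.3 F [  0.6   5.5 -10. ] Tq [ 0.92 -0.19  0.07]
dp cm [0.96 0.14 0.  ] rot [-0.     0.001  0.003]
11.7333 [ 0.54712034 -0.19813822  0.10259804] [ 2.06006876  0.31421856 -2.06247972] [-0.39128248  0.22005035  1.93858107  0.00213764  0.98538252  0.87852393]
11.7833 [ 0.54715446 -0.19813883  0.10261608] [ 2.05962965  0.3148724  -2.06200812] [-0.39123445  0.22006067  1.93852982  0.00208204  0.98537859  0.87785497]
```

View pics/s3z.png

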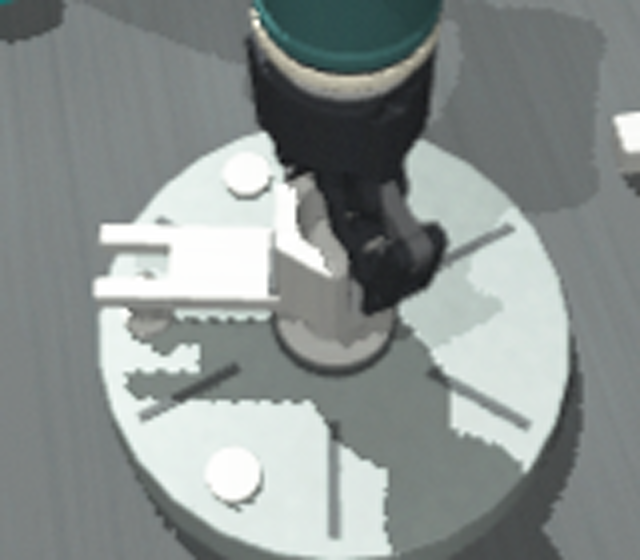

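View pics/t7z.png

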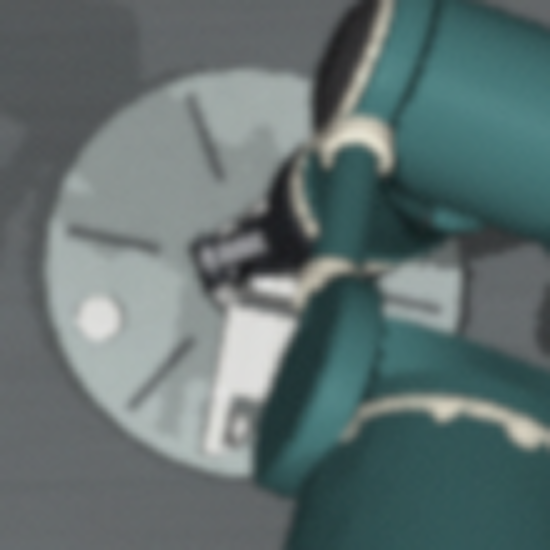

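```bash
python3 -m creep '[{"grip":5,"dp":[0.2,-0.08,0],"rotation":[0,0,0]},{"grip":5,"dp":[0.5,-0.08,0],"rotation":[0,0,0]},{"grip":5,"dp":[0.8,-0.08,0],"rotation":[0,0,0]},{"grip":5,"dp":[1.1,-0.08,0],"rotation":[0,0,0]},{"grip":5,"dp":[1.4,-0.08,0],"rotation":[0,0,0]}]';python3 go.py .5475 -.1985 .072 -72.8
```

```text
time: 12.25
tool_pos: [0.5483, -0.1984, 0.0896]
tcp_rot: [2.061, 0.312, -2.058]
wrist_force: [1.4, 4.6, -4.7]
width: 0.646
t 12.25 pos [ 0.5483 -0.1984  0.0896] yaw -72.77 q6 50.4 F [ 1.4  4.6 -4.7] Tq [ 1.   -0.47  0.13]
dp cm [ 1.76 -0.02  0.08] rot [ 0.    -0.002  0.   ]
```

```bash
python3 -m creep '[{"grip":5,"dp":[0.3,-0.03,0.03],"rotation":[0,0,0]},{"grip":5,"dp":[0.6,-0.03,0.03],"rotation":[0,0,0]},{"grip":5,"dp":[0.9,-0.03,0.03],"rotation":[0,0,0]},{"grip":5,"dp":[1.2,-0.03,0.03],"rotation":[0,0,0]},{"grip":5,"dp":[1.5,-0.03,0.03],"rotation":[0,0,0]}]';python3 go.py .5475 -.1985 .072 -72.8
```

```text
time: 12.67
tool_pos: [0.548, -0.1983, 0.0746]
tcp_rot: [2.061, 0.312, -2.058]
wrist_force: [1.3, 6.7, -5.3]
width: 0.641
t 12.67 pos [ 0.548  -0.1983  0.0746] yaw -72.77 q6 50.4 F [ 1.3  6.7 -5.3] Tq [ 0.92 -0.39  0.11]
dp cm [0.26 0.01 0.05] rot [ 0.001 -0.002 -0.   ]
```

```bash
python3 -m creep '[{"grip":5,"dp":[0.15,0,0],"rotation":[0,0,0]},{"grip":5,"dp":[0.3,0,0],"rotation":[0,0,0]},{"grip":5,"dp":[0.45,0,0],"rotation":[0,0,0]},{"grip":5,"dp":[0.45,0,0],"rotation":[0,0,0]}]';python3 go.py .5475 -.1985 .072 -72.8;python3 snap.py side s4
python3 - <<'E'
import pickle,cv2
c,p,z,s=pickle.load(open("s4.pkl","rb"))
a=cv2.resize(p[260:400,200:360],None,fx=4,fy=4,interpolation=cv2.INTER_CUBIC);cv2.imwrite("pics/s4z.png",a[:,:,::-1])
E
```

```text
time: 13.0
tool_pos: [0.548, -0.1983, 0.072]
tcp_rot: [2.061, 0.312, -2.059]
wrist_force: [-3.4, 6.1, 6.0]
width: 0.639
t 13.00 pos [ 0.548  -0.1983  0.072 ] yaw -72.78 q6 50.4 F [-3.4  6.1  6. ] Tq [1.2  0.62 0.06]
dp cm [0.   0.01 0.05] rot [ 0.    -0.001  0.   ]
13.0 [ 0.5480022  -0.19827505  0.07200674] [ 2.06097696  0.31245388 -2.05878638] [-3.90461985e-01  2.57133913e-01  1.95809364e+00  1.22514147e-03
  9.25726820e-01  8.79027171e-01]
```

View pics/s4z.png

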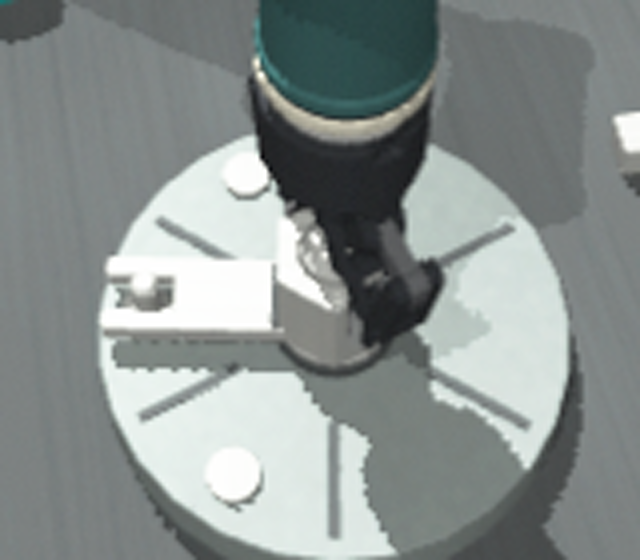

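```bash
python3 -m creep '[{"grip":6.2,"dp":[-0.1,0,0],"rotation":[0,0,0]},{"grip":7,"dp":[-0.1,0,0],"rotation":[0,0,0]},{"grip":8.5,"dp":[-0.1,0,0],"rotation":[0,0,0]},{"grip":8.5,"dp":[-0.1,0,0],"rotation":[0,0,0]},{"grip":8.5,"dp":[-0.1,0,0],"rotation":[0,0,0]}]';python3 go.py .5475 -.1985 .19 -72.8
```

```text
time: 13.47
tool_pos: [0.5476, -0.1993, 0.0712]
tcp_rot: [2.06, 0.311, -2.058]
wrist_force: [0.6, -0.1, 0.1]
width: 0.997
t 13.47 pos [ 0.5476 -0.1993  0.0712] yaw -72.78 q6 50.4 F [ 0.6 -0.1  0.1] Tq [ 0.01 -0.01 -0.03]
dp cm [-11.88  -0.06  -0.02] rot [ 0.    -0.001 -0.001]
```

```bash
python3 -m creep '[{"grip":8.5,"dp":[-1.5,0,0],"rotation":[0,0,0]},{"grip":8.5,"dp":[-4,0,0],"rotation":[0,0,0]},{"grip":8.5,"dp":[-8,0,0],"rotation":[0,0,0]},{"grip":8.5,"dp":[-12,0,2],"rotation":[0,0,0]},{"grip":8.5,"dp":[-15,0,4],"rotation":[0,0,0]}]'; python3 -m creep '[{"grip":8.5,"dp":[0,0,2],"rotation":[0,0,0]},{"grip":8.5,"dp":[0,0,2],"rotation":[0,0,0]},{"grip":8.5,"dp":[0,0,2],"rotation":[0,0,0]}]';python3 go.py .5475 -.1985 .19 -72.8;python3 snap.py side s5;python3 snap.py wrist w9
python3 - <<'E'
import pickle,cv2
c,p,z,s=pickle.load(open("s5.pkl","rb"))
a=cv2.resize(p[260:400,200:360],None,fx=4,fy=4,interpolation=cv2.INTER_CUBIC);cv2.imwrite("pics/s5z.png",a[:,:,::-1])
E
```

```text
time: 13.88
tool_pos: [0.5098, -0.2108, 0.2232]
tcp_rot: [2.06, 0.312, -2.056]
wrist_force: [0.3, -1.3, 0.3]
width: 0.994
time: 14.13
tool_pos: [0.4895, -0.2168, 0.2212]
tcp_rot: [2.061, 0.31, -2.059]
wrist_force: [-0.4, -0.5, -0.1]
width: 0.998
t 14.13 pos [ 0.4895 -0.2168  0.2212] yaw -72.85 q6 46.3 F [-0.4 -0.5 -0.1] Tq [0.01 0.02 0.01]
dp cm [ 3.13 -0.04 -6.08] rot [-0.001 -0.001 -0.001]
14.1333 [ 0.48950368 -0.21679059  0.22122489] [ 2.0613683   0.30982647 -2.05885783] [-4.63508501e-01  1.56704698e-02  1.93036594e+00  1.12507413e-04
  1.19415649e+00  8.07986172e-01]
14.1833 [ 0.48960569 -0.21636906  0.2202552 ] [ 2.06027027  0.3115747  -2.06027084] [-4.62850427e-01  1.73132791e-02  1.93053936e+00  3.40671301e-04
  1.19396307e+00  8.08018244e-01]
```

View pics/s5z.png

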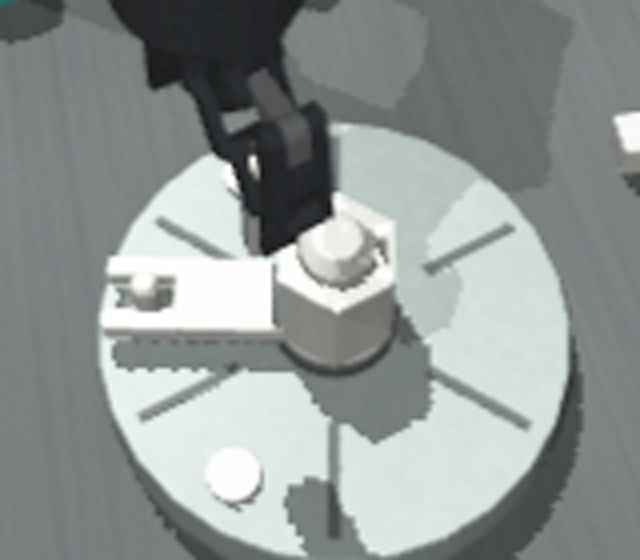

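View pics/w9.png

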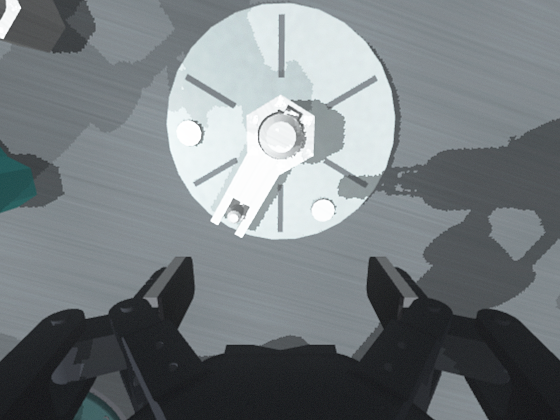

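```bash
python3 - <<'E'
import pickle,numpy as np
from h import *
c,p,z,s=pickle.load(open("w9.pkl","rb"))
Rm,t=cam(c)
def P(u,v):
    d=np.median(z[v-1:v+2,u-1:u+2]);return Rm.T@(np.array([(u-c['cx'])/c['fx']*d,(v-c['cy'])/c['fy']*d,d])-t)
for n,q in (("hub L",(253,128)),("hub R",(311,128)),("hub low",(283,161)),("tip",(281,137)),("arm",(255,178)),("table",(330,60))):print(n,np.round(P(*q),4))
print("prong ends",ray(c,[(217,222),(240,235)],.052).mean(0))
E
```

```text
hub L [ 0.5465 -0.1757  0.0949]
hub R [ 0.5607 -0.2218  0.0949]
hub low [ 0.5278 -0.2077  0.0948]
tip [ 0.547  -0.1999  0.108 ]
arm [ 0.4979 -0.1875  0.052 ]
table [ 0.6282 -0.2254  0.0298]
prong ends [ 0.43690819 -0.17539563  0.052     ]
```

Hub top reads 0.0949 m all round and the arm top 0.052 m, so the crank is fully home and level. I'm handing it in.

```bash
python3 -c "
from workcell import bot
print(bot.finish_job())"
```

```text
the job is handed in; nothing more can be done
None
```

I fitted crank_b, handed the job in at about 14 s of the 61 s, and left everything else on the bench untouched. The post stands in the 180° place, and crank_b is the one with its keyway opposite the arm.

I lowered the crank over the shaft with the keyway lined up to the key, which I saw at about −6.5° in world axes. Once the key was engaged I turned crank and shaft about 6° to bring the fork over the post. I then pressed it down onto the shoulder, opened the gripper and backed off.

**Last checks:**
- **Height and level:** the depth image gives the hub top at 0.0948–0.0949 m at three points, against 0.095 m expected. The arm top reads 0.052 m, as expected, so the crank is home and upright.
- **Fork:** the side and wrist pictures show the post inside the slot.
- **Let go:** wrist force is about zero after release, and the gripper is well clear of the crank.

**What disagreed:**
- The top and wrist cameras placed the shaft axis about 2–3 mm apart. I used the wrist camera's value, and the crank went on without jamming.
- My first reading of the key angle was −9.5°. A closer picture gave −6.5°, and I used that.
- While turning and lowering the crank there was a side load of about 5–7 N. It vanished on release.

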